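# Wedge the rocking casting

## Task

The iron casting on the bench rocks because the foot under its round-bossed corner is too short. Press down on that boss with a fingertip to feel the casting rock and let it come back level, then push the wooden wedge along the bench, thin edge first, under the short foot until it is snug, without lifting anything, shoving the casting out of place or disturbing the other things. Test by pressing firmly on the boss again (push the wedge further if it still rocks), and finish while still holding the boss pressed down with the casting level and standing on the wedge.

Things in the scene. Friction and masses are not known exactly. Their poses are not given: they have to be found in the camera images.
- casting: Dark iron X-shaped bearing carrier, 3.6 kg, loose. Origin on the bench under its centre, z up. Pads 44 mm square, tops 38 mm up, at x +-78, y +-58 mm, feet 30 mm square at x +-80, y +-60. Central hub 90 mm across, 96 mm high, yellow tape on its rim. Corner (-80, +60) has a round boss and the short foot; the opposite corner a square block 22 mm tall. Stands level alone, tilt 0.
- boss: Round steel boss on the casting's short corner, part of it, 34 mm across, 10 mm high. Origin at its underside's centre, axes as the casting's. Pressed with about 2.5 to 4 N, the casting rocks over the diagonal of the two next corners until the short foot touches the bench (boss 8 mm lower, tilt 0.09 rad); let go, it comes back level.
- boss_top (a point): Centre of the boss's flat top, 48 mm above the bench when level. Press here.
- short_foot (a point): Centre of the underside of the short foot (30 mm square), 10 mm above the bench when level; the other three feet reach the bench through round buttons 16 mm across. Its outer face, from which the wedge comes, is 15 mm from here towards the casting's +y.
- wedge: Wooden wedge on the bench, 90 mm long (x), 88 wide (y), 90 g. Origin: centre of underside; +x to the thin edge (2 mm, at x = +45), upright back at x = -45 mm, 20 mm high, straight slope. Starts on the casting's +y side, 80 to 120 mm from snug, pointing roughly along its -y. Snug with its origin about 5 mm outside the foot's outer face; there 6 to 10 N of push is enough; friction keeps it.
- tape_roll: Bystander: roll of masking tape lying flat, 90 mm across, 24 mm high; origin under its centre.
- wrench: Bystander: steel wrench lying on the bench to the right of the casting, about 200 mm long; origin within its length.
- can: Bystander: grey metal can, 66 mm across, 110 mm high; origin under its centre.
Things that resemble listed ones, but are neither listed nor needed, are in the scene too. What is shaped like the wedge but black or green is not meant.

How it is judged:
On the way:
1. the boss is pressed by the fingers and the casting rocks down (tilt over 0.05 rad) (angle between casting's own z axis and vertical above 0.05 rad and contact force between the fingers and boss above 0.5 N), for 0.1 s.
At the end, for the whole second after the job is handed in: The fingers press on the boss with more than 4 N, and the casting neither rocks nor moves: it is within 0.02 rad of level and carried by the wedge (contact over 0.3 N), which lies on the bench under the short foot (its origin within 45 mm of the foot's centre), no longer touched by the fingers (contact force between the fingers and boss above 4 N and contact force between wedge and casting above 0.3 N and angle between casting's own z axis and vertical below 0.02 rad and horizontal distance between wedge and short_foot below 0.045 m and contact force between the fingers and wedge below 0.1 N and height (world z) of wedge below 0.006 m and linear speed of each of casting, wedge below 0.02 m/s); the arm keeps its last pose, push and grip.
It fails at once if the wedge is lifted or tipped up (12 mm, 0.3 rad) (height (world z) of wedge above 0.012 m or angle between wedge's own z axis and vertical above 0.3 rad).
It fails at once if the casting is lifted or tipped over (20 mm, 0.2 rad) (height (world z) of casting above 0.02 m or angle between casting's own z axis and vertical above 0.2 rad).
It fails at once if the casting is shoved more than 40 mm out of place (distance of casting from where it was at the start of the episode above 0.04 m).
It fails at once if a bystander is disturbed (moved 30 mm) (distance of any of tape_roll, wrench, can from where it was at the start of the episode above 0.03 m).
It also fails if it takes over 56 s, if anything falls off the work surface, if the arm or the gripper's body presses on something with over 40 N, if the wrist force passes 120 N, or if a joint passes its speed limit or range.

## Robot

A 6-joint arm with a two-finger parallel gripper is mounted at the origin on the work surface. World frame = base frame: x ahead of the robot, y to its left, z up, the work surface at z = 0. Lengths are in m, angles in rad, forces in N, time in s.
With the tool pointing down it reaches from about 0.35 to 0.85 m from the base axis. Payload 8.1 kg.
Tool frame: the origin (TCP) lies midway between the tips of the shut fingers; the grasp point (between the pads) lies 19 mm behind it; z points along the fingers, y is the line along which they close (so a half turn about z gives the same grasp; the last joint's range is limited). The gripper opens to 93 mm and grips with 3 to 60 N. Pads are 15 mm wide; open, the fingers measure 128 mm over their backs; the gripper's body (75 mm by 188 mm) begins 65 mm behind the grasp point.
Start: joints at [-1.425, 0.13, 1.488, -0, 1.523, -0.085], TCP at [0.137, -0.584, 0.219] pointing down, gripper open.
Joint ranges: [-2.96, 2.96], [-0.89, 2.26], [0.02, 2.5], [-1.34, 4.48], [0, 2.73], [-2.66, 2.66]. Speed limits (rad/s): [2.39, 2.39, 2.79, 3.14, 3.14, 3.14].

## Interface

Orientations are given as a rotation vector (axis times angle).
In Python, from plant import read_state, read_camera, camera_model, close_job gives the robot as it stands. The module is installed in compiled form; this text tells all that it offers.
- The arm moves only by the tool carry_out, never from a script. Its argument "moves" is a list of rows, each an object of numbers: "jaw": the finger opening in m, from 0 to 0.093; "dx", "dy", "dz": the shift along the tool's x, y, z in m; "yaw": the turn about the tool's z in rad. In form: [{"jaw": .., "dx": .., "dy": .., "dz": .., "yaw": ..}, ...]. A call has 1 to 8 rows; each row shifts and turns the commanded pose from where the row before left it, along the tool's axes as they then stand; what a row does not reach is not made up. A row lasts 1/8 s, in which the tool goes at most 62.5 mm and 10.7 degrees, less where a joint would pass 70% of its speed; a pose out of reach is approached as far as the arm can. A call is refused whole if a number of a shift passes 0.0625 or a number of a turn 0.188, either way. A call with a gripper value outside its range is refused whole. The fingers move at their own pace and stop on an object; "grip_force" is the grip in N (left out, the last holds). Time passes only in rows, so rows that do not move let the fingers close. It gives the time, the measured TCP pose, the force, the opening and the grip force at its end, in the units of the state.
- read_state(): the state, without advancing time (a new reading comes with each control period).
- read_camera(name): name is "scene" or "side" or "wrist"; returns the picture (384x512x3 uint8, red, green, blue); there is no depth.
- camera_model(name): a dict with "camera_matrix" (3x3 intrinsics, pixels), "view" (4x4, takes a point from world to camera coordinates). Camera axes: x right, y up, looking along -z (the intrinsics and any distortion apply to the point x, -y, -z); pixel columns grow to the right and rows downward; lengths in m; the calibration is good to about 2 mm. A picture is of the moment at which its call begins: read the wrist's pose just before it. camera_model takes no time and is no camera call; for the wrist camera it gives the pose at the moment of the call.
- close_job(): hands the job in; it is judged then, once.
The state is a dict: "t": time; "q": joint angles; "dq": joint speeds; "joint_torque": joint torques, N m; "tool_pos": TCP position; "orientation": TCP orientation; "force": force on the tool from outside, world axes, zero at the start; "wrist_torque": the same for the moment, N m; "opening": finger opening in m; "gripper_force": force on a finger pad.
Only numpy, scipy, OpenCV 4.12 (cv2) and the standard library are available. Lean on these libraries where they do the work, as an engineer would, in place of code of your own. Each camera call takes 0.05 s, during which the arm holds its last target. There are 200 camera calls.

## Working session

There is one attempt and no reset: what is moved stays moved. The work goes in short steps, Python scripts to look and compute and a tool call to move; the robot and the scene stay as the last step left them, time stands still between calls to the robot, and variables do not carry over. Pictures are saved under pics/ and viewed, at most 10 in all, crops included, and the job is handed in when it is done.

Besides the shell and the picture viewer there is one more tool, called after "Request:" as name(argument=value, ...), one argument or row to a line, values as JSON. carry_out: Moves the arm, as the interface text tells. Its arguments: {"type":"object","properties":{"moves":{"type":"array","items":{"type":"object","properties":{"jaw":{"type":"number"},"dx":{"type":"number"},"dy":{"type":"number"},"dz":{"type":"number"},"yaw":{"type":"number"}}}},"grip_force":{"type":"number"}},"required":["moves"]}

```bash
mkdir -p pics; cat > h.py <<'E'
import numpy as np, cv2
from plant import *
def snap(n,f):
    m=camera_model(n); im=read_camera(n); cv2.imwrite('pics/'+f,im[:,:,::-1]); np.savez('pics/'+f+'.npz',im=im,K=m['camera_matrix'],V=m['view']); return im,m
def load(f):
    d=np.load('pics/'+f+'.npz'); return d['im'],{'camera_matrix':d['K'],'view':d['V']}
def ray(m,u,v):
    K=np.array(m['camera_matrix']);V=np.array(m['view']);R=V[:3,:3]
    d=np.linalg.solve(K,[u,v,1.]);d=R.T@(d*[1,-1,-1]);return -R.T@V[:3,3],d
def plane(m,u,v,z):
    o,d=ray(m,u,v);return o+d*(z-o[2])/d[2]
def proj(m,p):
    c=(np.array(m['view'])@np.append(p,1))[:3]*[1,-1,-1];q=np.array(m['camera_matrix'])@c;return q[:2]/q[2]
def tri(a,b):
    A=0;B=0
    for o,d in(a,b):
        d=d/np.linalg.norm(d);P=np.eye(3)-np.outer(d,d);A=A+P;B=B+P@o
    return np.linalg.solve(A,B)
E
python3 - <<'E'
from h import *
a,_=snap('scene','a.png');b,_=snap('side','b.png');c,m=snap('wrist','c.png')
s=read_state();print(s['t'],s['tool_pos'],s['orientation'],s['force'])
cv2.imwrite('pics/ab.png',np.vstack([np.hstack([a,b])])[:,:,::-1][:, :])
big=cv2.resize(np.hstack([a,b]),(800,300));
E
```

```text
0.15 [ 0.1372322  -0.5836482   0.21784232] [-3.11929463e+00 -3.61507781e-01 -2.37329462e-05] [-0.01963036 -0.04519629 -0.31052217]
```

View pics/a.png

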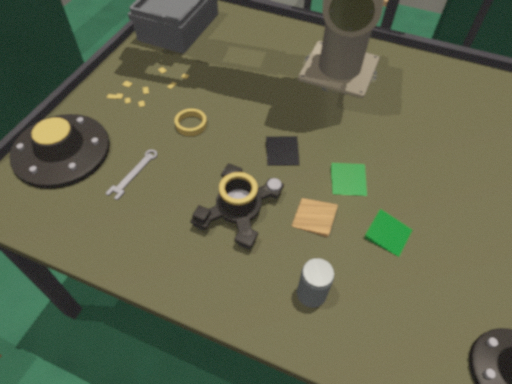

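View pics/b.png

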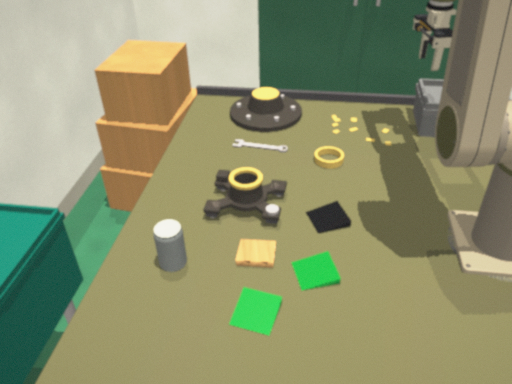

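The scene view shows the casting at (240,200), with the round steel boss at (275,186). The wooden wedge is at (316,216), the tape roll at (190,122), the wrench at (133,174) and the can at (315,283). In the side view the boss is at (272,211) and the wedge at (257,252).
Possible mistakes in the scene view are black (283,151) and green (349,179) and (389,233). I choose the wooden one at (316,216).

```bash
python3 - <<'E'
from h import *
out=[]
R={}
for f,bx,wx in(('a.png',(262,172,290,200),(288,192,345,242)),('b.png',(258,200,288,224),(228,232,285,272))):
    im,m=load(f);hsv=cv2.cvtColor(im,cv2.COLOR_RGB2HSV)
    def blob(mask,b):
        k=np.zeros(mask.shape,np.uint8);x0,y0,x1,y1=b;k[y0:y1,x0:x1]=mask[y0:y1,x0:x1]*255
        c=max(cv2.findContours(k,0,1)[0],key=cv2.contourArea);return c
    cb=blob((hsv[...,2]>130)&(hsv[...,1]<60),bx);cw=blob((hsv[...,1]>80)&(hsv[...,2]>140)&(hsv[...,0]<25),wx)
    (u,v),_,_=cv2.fitEllipse(cb);R[f]=ray(m,u,v)
    q=cv2.boxPoints(cv2.minAreaRect(cw))
    ap=cv2.approxPolyDP(cw,4,True)[:,0]
    print(f,'boss',u,v,cv2.contourArea(cb),plane(m,u,v,.048).round(4))
    for p in ap: print('w',p,plane(m,*p,.002).round(4),plane(m,*p,.02).round(4))
    x0,y0,x1,y1=(150,140,390,290) if f=='a.png' else (150,150,390,300)
    out.append(cv2.resize(im[y0:y1,x0:x1],None,fx=3.2,fy=3.2,interpolation=2)[:,:768][:300*2])
    cv2.imwrite('pics/crop_'+f,cv2.resize(im[y0:y1,x0:x1],None,fx=3.2,fy=3.2,interpolation=2)[:,:,::-1])
    yl=(hsv[...,0]>18)&(hsv[...,0]<32)&(hsv[...,1]>120)&(hsv[...,2]>120)
    ch=blob(yl,(210,165,265,210));(u,v),_,_=cv2.fitEllipse(ch);print('hub',u,v,plane(m,u,v,.096).round(4));R['h'+f]=ray(m,u,v)
print('boss tri',tri(R['a.png'],R['b.png']),'hub',tri(R['ha.png'],R['hb.png']))
E
```

```text
a.png boss 274.0693054199219 183.0471954345703 127.0 [ 0.5622 -0.0103  0.048 ]
w [301 198] [0.5457 0.0598 0.002 ] [0.5586 0.0622 0.02  ]
w [291 225] [0.632  0.0638 0.002 ] [0.6431 0.0661 0.02  ]
w [328 235] [0.6231 0.1551 0.002 ] [0.6344 0.1555 0.02  ]
w [337 204] [0.5269 0.1496 0.002 ] [0.5402 0.1502 0.02  ]
hub 237.26846313476562 187.44642639160156 [ 0.6435 -0.073   0.096 ]
b.png boss 271.8272705078125 208.6468963623047 116.5 [ 0.5638 -0.0079  0.048 ]
w [239 239] [0.6376 0.0658 0.002 ] [0.6334 0.0847 0.02  ]
w [235 265] [0.6311 0.1551 0.002 ] [0.6271 0.172  0.02  ]
w [273 267] [0.5415 0.1499 0.002 ] [0.5394 0.167  0.02  ]
w [275 239] [0.5481 0.0543 0.002 ] [0.5459 0.0734 0.02  ]
hub 245.3446044921875 176.7261199951172 [ 0.6415 -0.0718  0.096 ]
boss tri [ 0.56321762 -0.00959335  0.04778914] hub [ 0.64206649 -0.07377882  0.09427524]
```

View pics/crop_a.png

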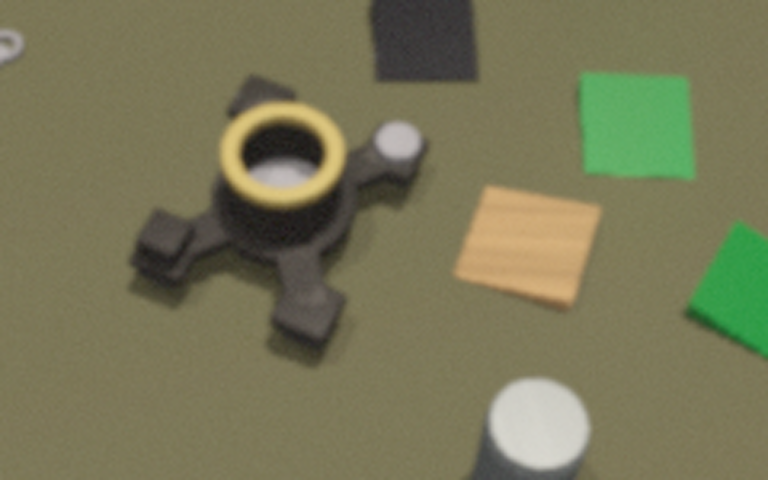

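View pics/crop_b.png

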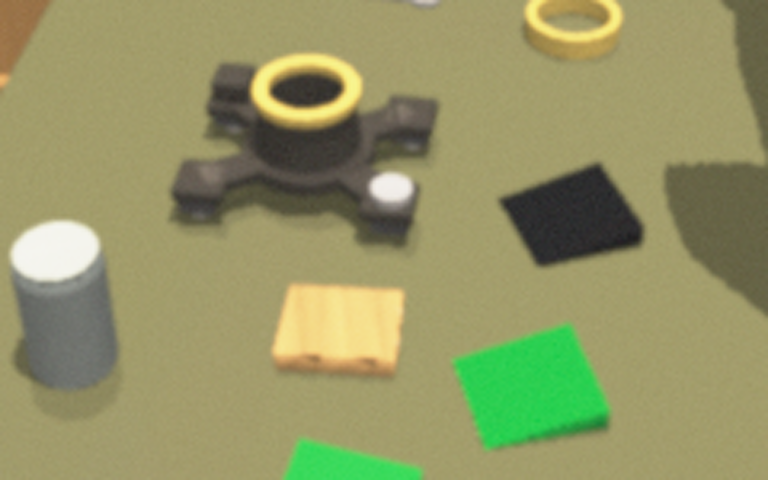

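The wedge I chose is wooden, with its thin edge toward the casting and its back toward +y. The boss is light steel on the casting's nearest corner to the wedge. The triangulated heights agree with the text: boss 47.8 mm, hub 94 mm. Next I plan the approach.

```bash
cat >> h.py <<'E'
from scipy.spatial.transform import Rotation as Ro
def pose():
    s=read_state();R=Ro.from_rotvec(s['orientation']).as_matrix();return s,np.array(s['tool_pos']),np.arctan2(R[1,0],R[0,0])
def plan(p,psi,tgt,tpsi,n):
    """rows (dx,dy,dz,yaw) in the tool frame for straight travel in n steps"""
    d=(np.array(tgt)-p)/n;y=(tpsi-psi)/n
    for i in range(n):
        c,s=np.cos(psi+i*y),np.sin(psi+i*y)
        print(f'dx {c*d[0]+s*d[1]:.4f} dy {s*d[0]-c*d[1]:.4f} dz {-d[2]:.4f} yaw {-y:.4f}')
E
python3 - <<'E'
from h import *
ia,ma=load('a.png');ib,mb=load('b.png')
print('can',plane(ma,317.5,271,.11),plane(mb,168.5,228,.11),tri(ray(ma,317.5,271),ray(mb,168.5,228)))
s,p,psi=pose();print(p,psi)
plan(p,psi,[.563,-.009,.12],1.57,14)
E
```

```text
can [0.77850509 0.16251728 0.11      ] [0.77619877 0.16376153 0.11      ] [0.77723872 0.16223278 0.10819606]
[ 0.1372322  -0.5836482   0.21784232] 0.23075856780649298
dx 0.0390 dy -0.0330 dz 0.0070 yaw -0.0957
dx 0.0420 dy -0.0291 dz 0.0070 yaw -0.0957
dx 0.0446 dy -0.0250 dz 0.0070 yaw -0.0957
dx 0.0467 dy -0.0206 dz 0.0070 yaw -0.0957
dx 0.0485 dy -0.0161 dz 0.0070 yaw -0.0957
dx 0.0498 dy -0.0114 dz 0.0070 yaw -0.0957
dx 0.0507 dy -0.0065 dz 0.0070 yaw -0.0957
dx 0.0511 dy -0.0017 dz 0.0070 yaw -0.0957
dx 0.0510 dy 0.0032 dz 0.0070 yaw -0.0957
dx 0.0504 dy 0.0081 dz 0.0070 yaw -0.0957
dx 0.0494 dy 0.0128 dz 0.0070 yaw -0.0957
dx 0.0480 dy 0.0175 dz 0.0070 yaw -0.0957
dx 0.0461 dy 0.0220 dz 0.0070 yaw -0.0957
dx 0.0438 dy 0.0263 dz 0.0070 yaw -0.0957
```

Request:
carry_out(
  moves=[
    {"jaw": 0,"dx": 0.039,"dy": -0.033,"dz": 0.005,"yaw": -0.096},
    {"jaw": 0,"dx": 0.042,"dy": -0.029,"dz": 0.005,"yaw": -0.096},
    {"jaw": 0,"dx": 0.0445,"dy": -0.025,"dz": 0.005,"yaw": -0.096},
    {"jaw": 0,"dx": 0.0465,"dy": -0.0205,"dz": 0.005,"yaw": -0.096},
    {"jaw": 0,"dx": 0.0485,"dy": -0.016,"dz": 0.005,"yaw": -0.096},
    {"jaw": 0,"dx": 0.05,"dy": -0.0115,"dz": 0.005,"yaw": -0.096},
    {"jaw": 0,"dx": 0.0505,"dy": -0.0065,"dz": 0.005,"yaw": -0.096},
    {"jaw": 0,"dx": 0.051,"dy": -0.0015,"dz": 0.005,"yaw": -0.096},
  ],
  grip_force=20,
)

```text
t: 1.15
tool_pos: [0.3808, -0.2544, 0.1784]
orientation: [2.756, 1.509, 0.0]
force: [0.5, 0.0, 0.8]
opening: 0.0175
gripper_force: 0.0
```

Request:
carry_out(
  moves=[
    {"jaw": 0,"dx": 0.051,"dy": 0.003,"dz": 0.01,"yaw": -0.096},
    {"jaw": 0,"dx": 0.0505,"dy": 0.008,"dz": 0.01,"yaw": -0.096},
    {"jaw": 0,"dx": 0.0495,"dy": 0.013,"dz": 0.01,"yaw": -0.096},
    {"jaw": 0,"dx": 0.048,"dy": 0.0175,"dz": 0.01,"yaw": -0.096},
    {"jaw": 0,"dx": 0.046,"dy": 0.022,"dz": 0.01,"yaw": -0.096},
    {"jaw": 0,"dx": 0.044,"dy": 0.0265,"dz": 0.01,"yaw": -0.096},
    {"jaw": 0},
  ],
)

```text
invalid input at $.moves[6]: expected keys jaw, dx, dy, dz, yaw
```

```bash
python3 - <<'E'
from h import *
s,p,psi=pose();print(s['t'],p,psi,s['force'],s['opening'])
snap('wrist','w1.png');plan(p,psi,[.5625,-.009,.055],1.57,3)
E
```

```text
1.15 [ 0.38079417 -0.2543521   0.17838416] 1.0017727925360957 [0.49862876 0.0401961  0.7580708 ] 0.017530438827659697
dx 0.1015 dy 0.0070 dz 0.0411 yaw -0.1894
dx 0.0984 dy 0.0260 dz 0.0411 yaw -0.1894
dx 0.0918 dy 0.0440 dz 0.0411 yaw -0.1894
```

View pics/w1.png

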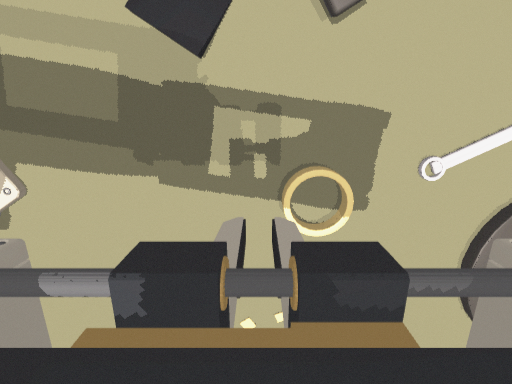

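The picture is from mid-travel, because the second call was refused (each row needs all its keys). It shows the tape roll at (318,200) and the black lookalike at (180,20), so I carry on.

Request:
carry_out(
  moves=[
    {"jaw": 0,"dx": 0.051,"dy": 0.003,"dz": 0.01,"yaw": -0.096},
    {"jaw": 0,"dx": 0.0505,"dy": 0.008,"dz": 0.01,"yaw": -0.096},
    {"jaw": 0,"dx": 0.0495,"dy": 0.013,"dz": 0.01,"yaw": -0.096},
    {"jaw": 0,"dx": 0.048,"dy": 0.0175,"dz": 0.01,"yaw": -0.096},
    {"jaw": 0,"dx": 0.046,"dy": 0.022,"dz": 0.01,"yaw": -0.096},
    {"jaw": 0,"dx": 0.044,"dy": 0.0265,"dz": 0.01,"yaw": -0.096},
    {"jaw": 0,"dx": 0,"dy": 0,"dz": 0,"yaw": 0},
  ],
)

```text
t: 2.08
tool_pos: [0.5621, -0.0058, 0.1169]
orientation: [-2.21, -2.229, 0.002]
force: [-0.5, 0.1, -0.7]
opening: 0.0007
gripper_force: 0.0
```

```bash
python3 - <<'E'
from h import *
s,p,psi=pose();print(s['t'],p,psi,s['force'],s['opening'])
im,m=snap('wrist','w2.png');plan(p,psi,[.5625,-.009,.055],1.57,3)
E
```

```text
2.075 [ 0.56208512 -0.00582782  0.11691998] 1.579365984633675 [-0.49081534  0.1356662  -0.67125251] 0.0007041612967630988
dx -0.0011 dy 0.0001 dz 0.0206 yaw 0.0031
dx -0.0011 dy 0.0001 dz 0.0206 yaw 0.0031
dx -0.0011 dy 0.0001 dz 0.0206 yaw 0.0031
```

View pics/w2.png

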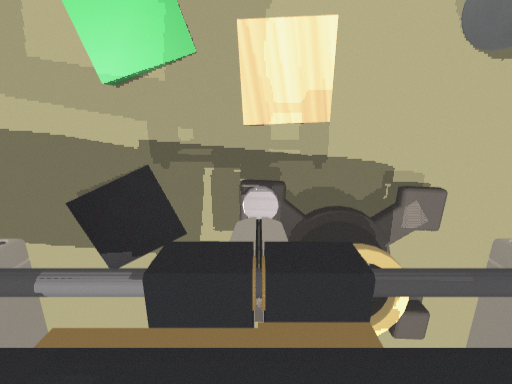

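The wrist view shows the boss at (260,204), the wedge's thin edge from (243,125) to (332,122), its back from (237,20) to (337,16), and the neighbouring pad at (421,208).

```bash
python3 - <<'E'
from h import *
im,m=load('w2.png')
P=lambda u,v,z:plane(m,u,v,z).round(4)
print('boss',P(260.5,204,.048))
print('thin',P(243,125,.002),P(332,122,.002),'back',P(237.5,20,.02),P(337,16,.02))
# casting x axis from pad corners (top z .038): outer edges
print('padA top edge',P(241,182,.038),P(285,182,.038),'padB top',P(400,187,.038),P(446,189,.038))
E
```

```text
boss [ 0.5637 -0.0113  0.048 ]
thin [0.5452 0.0583 0.002 ] [0.6361 0.0622 0.002 ] back [0.542  0.1478 0.02  ] [0.6283 0.1516 0.02  ]
padA top edge [0.5451 0.0071 0.038 ] [0.5867 0.0075 0.038 ] padB top [0.696  0.0037 0.038 ] [0.74   0.0021 0.038 ]
```

Request:
carry_out(
  moves=[
    {"jaw": 0,"dx": -0.0015,"dy": 0,"dz": 0.02,"yaw": 0},
    {"jaw": 0,"dx": -0.002,"dy": 0,"dz": 0.02,"yaw": 0},
    {"jaw": 0,"dx": 0,"dy": 0,"dz": 0.02,"yaw": 0},
    {"jaw": 0,"dx": 0,"dy": 0,"dz": 0.004,"yaw": 0},
    {"jaw": 0,"dx": 0,"dy": 0,"dz": 0,"yaw": 0},
  ],
)

```text
t: 2.75
tool_pos: [0.5615, -0.0123, 0.0542]
orientation: [-2.217, -2.225, 0.001]
force: [0.9, -1.0, 1.1]
opening: 0.0004
gripper_force: 0.0
```

Request:
carry_out(
  moves=[
    {"jaw": 0,"dx": 0,"dy": 0,"dz": 0.003,"yaw": 0},
    {"jaw": 0,"dx": 0,"dy": 0,"dz": 0.003,"yaw": 0},
    {"jaw": 0,"dx": 0,"dy": 0,"dz": 0.002,"yaw": 0},
    {"jaw": 0,"dx": 0,"dy": 0,"dz": 0.002,"yaw": 0},
    {"jaw": 0,"dx": 0,"dy": 0,"dz": 0.002,"yaw": 0},
    {"jaw": 0,"dx": 0,"dy": 0,"dz": 0,"yaw": 0},
  ],
)

```text
t: 3.5
tool_pos: [0.5618, -0.0122, 0.0424]
orientation: [2.217, 2.226, -0.0]
force: [0.7, 0.3, 0.8]
opening: 0.0005
gripper_force: 0.5
```

Request:
carry_out(
  moves=[
    {"jaw": 0,"dx": 0,"dy": 0,"dz": 0.002,"yaw": 0},
    {"jaw": 0,"dx": 0,"dy": 0,"dz": 0.001,"yaw": 0},
    {"jaw": 0,"dx": 0,"dy": 0,"dz": 0,"yaw": 0},
    {"jaw": 0,"dx": 0,"dy": 0,"dz": 0,"yaw": 0},
  ],
)

```text
t: 4.0
tool_pos: [0.562, -0.0121, 0.0403]
orientation: [2.217, 2.226, 0.0]
force: [-4.0, 1.8, 8.1]
opening: 0.0006
gripper_force: 4.0
```

```bash
python3 - <<'E'
from h import *
im,m=snap('side','d.png');o,_=load('b.png')
for i in(o,im):
    hsv=cv2.cvtColor(i,cv2.COLOR_RGB2HSV);y=(hsv[...,0]>18)&(hsv[...,0]<32)&(hsv[...,1]>120)&(hsv[...,2]>120);k=np.zeros(y.shape,bool);k[160:200,220:270]=1
    v,u=np.nonzero(y&k);print(len(u),u.mean(),v.mean())
print(read_state()['force'])
E
```

```text
317 245.10725552050474 179.47003154574134
174 247.80459770114942 183.18965517241378
[-4.19701108  1.50785083  8.3161105 ]
```

The casting rocked 8 mm onto its stop with 8 N. I now release it and travel behind the wedge.

Request:
carry_out(
  moves=[
    {"jaw": 0,"dx": 0,"dy": 0,"dz": -0.003,"yaw": 0},
    {"jaw": 0,"dx": 0,"dy": 0,"dz": -0.004,"yaw": 0},
    {"jaw": 0,"dx": 0,"dy": 0,"dz": -0.005,"yaw": 0},
    {"jaw": 0,"dx": 0,"dy": 0,"dz": -0.02,"yaw": 0},
    {"jaw": 0.05,"dx": 0.05,"dy": 0.006,"dz": -0.02,"yaw": 0},
    {"jaw": 0.05,"dx": 0.05,"dy": 0.007,"dz": 0,"yaw": 0},
    {"jaw": 0.05,"dx": 0.05,"dy": 0.007,"dz": 0,"yaw": 0},
    {"jaw": 0.05,"dx": 0.045,"dy": 0.007,"dz": 0,"yaw": 0},
  ],
)

```text
t: 5.05
tool_pos: [0.5887, 0.1849, 0.0935]
orientation: [2.216, 2.226, 0.002]
force: [0.9, -0.9, -0.1]
opening: 0.0362
gripper_force: 0.0
```

Request:
carry_out(
  moves=[
    {"jaw": 0.05,"dx": 0,"dy": 0,"dz": 0,"yaw": 0},
    {"jaw": 0.05,"dx": 0,"dy": 0,"dz": 0.025,"yaw": 0},
  ],
)

```text
t: 5.3
tool_pos: [0.5905, 0.1835, 0.07]
orientation: [2.213, 2.225, 0.007]
force: [0.5, 0.1, -0.7]
opening: 0.0493
gripper_force: 0.0
```

```bash
python3 - <<'E'
from h import *
s,p,psi=pose();print(s['t'],p,psi,s['force'],s['opening'])
snap('side','e.png')
E
```

```text
5.3 [0.59047264 0.18347718 0.0699872 ] 1.5759456982533817 [ 0.53235713  0.14410144 -0.66877386] 0.0493095481198009
```

View pics/e.png

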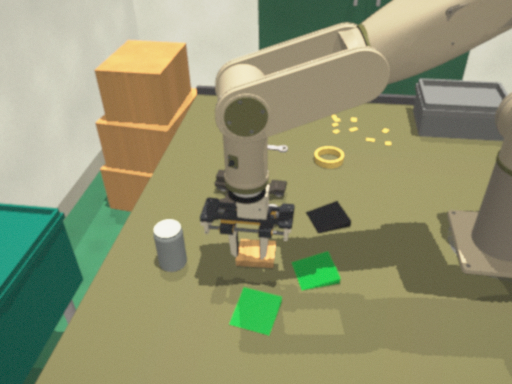

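Request:
carry_out(
  moves=[
    {"jaw": 0.05,"dx": 0,"dy": 0,"dz": 0.025,"yaw": 0.045},
    {"jaw": 0.05,"dx": 0,"dy": 0,"dz": 0.025,"yaw": 0.04},
    {"jaw": 0.05,"dx": 0,"dy": 0,"dz": 0.012,"yaw": 0},
    {"jaw": 0.05,"dx": -0.008,"dy": 0,"dz": 0,"yaw": 0},
    {"jaw": 0.05,"dx": -0.008,"dy": 0,"dz": 0,"yaw": 0},
    {"jaw": 0.05,"dx": -0.007,"dy": 0,"dz": 0,"yaw": 0},
    {"jaw": 0.05,"dx": -0.007,"dy": 0,"dz": 0,"yaw": 0},
  ],
)

```text
t: 6.22
tool_pos: [0.5863, 0.1526, 0.0056]
orientation: [2.309, 2.129, 0.002]
force: [-0.4, -0.5, 1.0]
opening: 0.0504
gripper_force: 0.2
```

```bash
cat >> h.py <<'E'
def wedge(f):
    im,m=snap('wrist',f);hsv=cv2.cvtColor(im,cv2.COLOR_RGB2HSV)
    k=((hsv[...,0]<22)&(hsv[...,1]>60)&(hsv[...,2]>150)).astype(np.uint8);k[235:]=0
    k=cv2.morphologyEx(k,cv2.MORPH_OPEN,np.ones((5,5)))
    c=max(cv2.findContours(k,0,1)[0],key=cv2.contourArea)
    a=cv2.approxPolyDP(c,5,True)[:,0];print(len(a),[(tuple(map(int,q)),plane(m,*q,.002)[:2].round(3).tolist()) for q in a])
E
python3 - <<'E'
from h import *
s,p,psi=pose();print(s['t'],p,psi,s['force'],s['opening'])
wedge('w3.png')
E
```

```text
6.225 [0.58626124 0.15257077 0.00555078] 1.4896884244295083 [-0.36149136 -0.49130268  0.98071202] 0.05035957907396583Traceback (most recent call last):
  File "<stdin>", line 3, in <module>
  File "h.py", line 32, in wedge
    c=max(cv2.findContours(k,0,1)[0],key=cv2.contourArea)
ValueError: max() iterable argument is empty
```

View pics/w3.png

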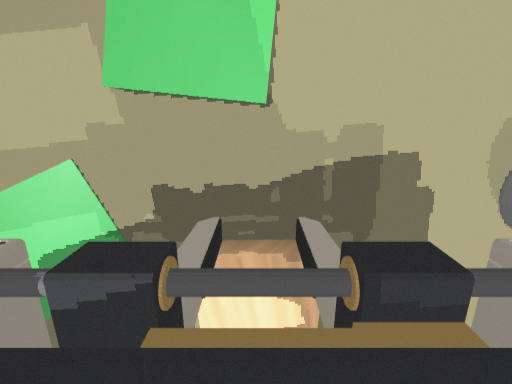

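The two fingers sit behind the wedge, which shows between them at (260,245). The gripper hides it from the wrist camera, so I'll check it with the fixed cameras. I push it diagonally.

Request:
carry_out(
  moves=[
    {"jaw": 0.05,"dx": -0.007,"dy": 0,"dz": 0,"yaw": 0},
    {"jaw": 0.05,"dx": -0.007,"dy": -0.0015,"dz": 0,"yaw": 0},
    {"jaw": 0.05,"dx": -0.007,"dy": -0.0015,"dz": 0,"yaw": 0},
    {"jaw": 0.05,"dx": -0.007,"dy": -0.0015,"dz": 0,"yaw": 0},
    {"jaw": 0.05,"dx": -0.007,"dy": -0.0015,"dz": 0,"yaw": 0},
  ],
)

```text
t: 6.9
tool_pos: [0.5767, 0.1183, 0.0046]
orientation: [-2.31, -2.13, -0.0]
force: [0.7, 0.3, 0.3]
opening: 0.0499
gripper_force: 0.3
```

```bash
cat >> h.py <<'E'
def wfix(t):
    s,p,psi=pose();print(s['t'],p.round(4),round(psi,3),np.round(s['force'],1))
    for n,b in(('scene',(255,170,345,245)),('side',(215,205,290,275))):
        im,m=snap(n,t+n+'.png');hsv=cv2.cvtColor(im,cv2.COLOR_RGB2HSV)
        k=np.zeros(im.shape[:2],np.uint8);x0,y0,x1,y1=b
        k[y0:y1,x0:x1]=((hsv[...,1]>80)&(hsv[...,2]>140)&(hsv[...,0]<25))[y0:y1,x0:x1]
        cs=[c for c in cv2.findContours(k,0,1)[0] if cv2.contourArea(c)>15]
        h=cv2.convexHull(np.vstack(cs));a=cv2.approxPolyDP(h,3,True)[:,0]
        print(n,[(tuple(map(int,q)),plane(m,*q,.002)[:2].round(3).tolist(),plane(m,*q,.02)[:2].round(3).tolist()) for q in a])
E
python3 -c "
from h import *
wfix('f')"
```

```text
6.9 [0.5767 0.1183 0.0046] 1.49 [0.7 0.3 0.3]
scene [((255, 179), [0.536, -0.072], [0.549, -0.067]), ((306, 191), [0.519, 0.064], [0.533, 0.067]), ((306, 222), [0.609, 0.095], [0.621, 0.096]), ((284, 214), [0.609, 0.037], [0.62, 0.04]), ((255, 194), [0.581, -0.053], [0.593, -0.048])]
side [((278, 254), [0.535, 0.106], [0.533, 0.124]), ((254, 248), [0.595, 0.093], [0.592, 0.111]), ((249, 226), [0.621, 0.014], [0.617, 0.034]), ((266, 228), [0.576, 0.016], [0.573, 0.036]), ((284, 238), [0.526, 0.048], [0.524, 0.067])]
```

```bash
python3 - <<'E'
from h import *
a,_=load('fscene.png');b,_=load('fside.png')
r=lambda i:cv2.resize(i,(400,400),interpolation=2)
cv2.imwrite('pics/g.png',np.hstack([r(a[150:260,240:350]),r(b[180:290,200:310])])[:,:,::-1])
E
```

```text
(no output)
```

View pics/g.png

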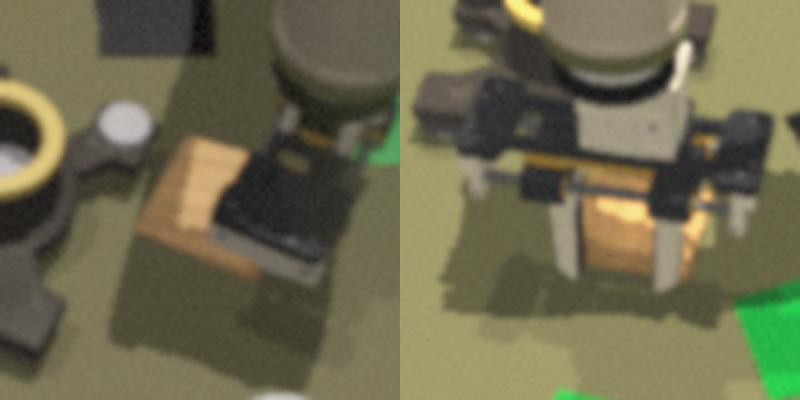

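The scene half shows the thin edge from about (293,188) to (278,213), still clear of the boss corner. In the side half both fingers are on the wedge's back, whose near corner is at (280,256).

```bash
python3 - <<'E'
from h import *
_,a=load('fscene.png');_,b=load('fside.png')
print(plane(a,292.8,187.7,.002),plane(a,277.7,212.7,.002),plane(b,279.8,255.6,0),plane(a,240+258/3.636,150+278/3.636,.0))
E
```

```text
[0.52307265 0.0294698  0.002     ] [0.6113862  0.02118217 0.002     ] [0.52998383 0.10866416 0.        ] [6.15288793e-01 1.09722023e-01 1.11022302e-16]
```

Request:
carry_out(
  moves=[
    {"jaw": 0.05,"dx": -0.008,"dy": 0,"dz": 0,"yaw": 0},
    {"jaw": 0.05,"dx": -0.008,"dy": 0,"dz": 0,"yaw": -0.01},
    {"jaw": 0.05,"dx": -0.008,"dy": 0,"dz": 0,"yaw": -0.01},
    {"jaw": 0.05,"dx": -0.008,"dy": 0,"dz": 0,"yaw": -0.01},
    {"jaw": 0.05,"dx": -0.007,"dy": 0,"dz": 0,"yaw": 0},
    {"jaw": 0.05,"dx": -0.006,"dy": 0,"dz": 0,"yaw": 0},
    {"jaw": 0.05,"dx": 0,"dy": 0,"dz": 0,"yaw": 0},
  ],
)

```text
t: 7.88
tool_pos: [0.5739, 0.0733, 0.0047]
orientation: [2.278, 2.163, -0.0]
force: [-0.3, 0.4, -0.7]
opening: 0.0498
gripper_force: 0.0
```

Request:
carry_out(
  moves=[
    {"jaw": 0.05,"dx": -0.003,"dy": 0,"dz": 0,"yaw": 0},
    {"jaw": 0.05,"dx": -0.003,"dy": 0,"dz": 0,"yaw": 0},
    {"jaw": 0.05,"dx": 0,"dy": 0,"dz": 0,"yaw": 0},
  ],
)

```text
t: 8.25
tool_pos: [0.5735, 0.0677, 0.0047]
orientation: [2.277, 2.164, -0.0]
force: [0.6, -1.4, -0.3]
opening: 0.05
gripper_force: 0.0
```

Request:
carry_out(
  moves=[
    {"jaw": 0.05,"dx": -0.002,"dy": 0,"dz": 0,"yaw": 0},
    {"jaw": 0.05,"dx": -0.002,"dy": 0,"dz": 0,"yaw": 0},
    {"jaw": 0.05,"dx": -0.001,"dy": 0,"dz": 0,"yaw": 0},
    {"jaw": 0.05,"dx": 0,"dy": 0,"dz": 0,"yaw": 0},
  ],
)

```text
t: 8.75
tool_pos: [0.5733, 0.0627, 0.0047]
orientation: [2.277, 2.164, -0.0]
force: [0.1, -0.3, -0.6]
opening: 0.0499
gripper_force: 0.0
```

Request:
carry_out(
  moves=[
    {"jaw": 0.05,"dx": -0.001,"dy": 0,"dz": 0,"yaw": 0},
    {"jaw": 0.05,"dx": 0,"dy": 0,"dz": 0,"yaw": 0},
  ],
)

```text
t: 9.0
tool_pos: [0.5732, 0.0618, 0.0046]
orientation: [-2.277, -2.164, -0.0]
force: [0.9, 0.5, 0.2]
opening: 0.0504
gripper_force: 0.3
```

Request:
carry_out(
  moves=[
    {"jaw": 0.05,"dx": -0.001,"dy": 0,"dz": 0,"yaw": 0},
    {"jaw": 0.05,"dx": -0.001,"dy": 0,"dz": 0,"yaw": 0},
    {"jaw": 0.05,"dx": 0,"dy": 0,"dz": 0,"yaw": 0},
  ],
)

```text
t: 9.38
tool_pos: [0.5731, 0.0607, 0.0047]
orientation: [-2.277, -2.164, -0.002]
force: [0.4, 6.0, -1.2]
opening: 0.05
gripper_force: 2.9
```

Request:
carry_out(
  moves=[
    {"jaw": 0.05,"dx": -0.001,"dy": 0,"dz": 0,"yaw": 0},
    {"jaw": 0.05,"dx": 0,"dy": 0,"dz": 0,"yaw": 0},
  ],
)

```text
t: 9.62
tool_pos: [0.5731, 0.0603, 0.0047]
orientation: [-2.276, -2.163, -0.003]
force: [1.0, 8.0, 0.6]
opening: 0.0498
gripper_force: 4.2
```

It's snug at 8 N. I back off and go to the boss.

Request:
carry_out(
  moves=[
    {"jaw": 0.05,"dx": 0.007,"dy": 0,"dz": 0,"yaw": 0},
    {"jaw": 0.05,"dx": 0.018,"dy": 0,"dz": 0,"yaw": 0},
    {"jaw": 0.05,"dx": 0,"dy": 0,"dz": -0.04,"yaw": 0},
    {"jaw": 0,"dx": 0,"dy": 0,"dz": -0.045,"yaw": 0},
    {"jaw": 0,"dx": 0,"dy": 0,"dz": 0,"yaw": 0},
    {"jaw": 0,"dx": 0,"dy": 0,"dz": 0,"yaw": 0},
  ],
)

```text
t: 10.38
tool_pos: [0.5742, 0.0843, 0.0894]
orientation: [2.277, 2.164, -0.0]
force: [-0.8, -0.2, -0.4]
opening: 0.0247
gripper_force: 0.0
```

```bash
python3 - <<'E'
from h import *
s,p,psi=pose();print(s['t'],p,psi,s['force'],s['opening'])
im,m=snap('scene','k.png');r=lambda i:cv2.resize(i,(400,400),interpolation=2)
for f in('a.png','k.png'):
    i,m=load(f);hsv=cv2.cvtColor(i,cv2.COLOR_RGB2HSV);k=np.zeros(i.shape[:2],np.uint8);k[172:200,262:290]=((hsv[...,2]>130)&(hsv[...,1]<60))[172:200,262:290]
    v,u=np.nonzero(k);print(f,len(u),u.mean(),v.mean(),plane(m,u.mean(),v.mean(),.048))
w,_=snap('wrist','k2.png')
cv2.imwrite('pics/k3.png',np.hstack([r(im[150:260,240:350]),r(w[50:350,100:400])])[:,:,::-1])
plan(p,psi,[.563,-.011,.06],psi,3)
E
```

```text
10.375 [0.57422763 0.08432191 0.08943228] 1.520189595761784 [-0.79494314 -0.15567462 -0.41386484] 0.024720449180686752
a.png 146 274.0753424657534 183.04794520547946 [ 0.562166   -0.01032345  0.048     ]
k.png 93 272.38709677419354 182.91397849462365 [ 0.56345084 -0.01431923  0.048     ]
dx -0.0319 dy -0.0021 dz 0.0098 yaw -0.0000
dx -0.0319 dy -0.0021 dz 0.0098 yaw -0.0000
dx -0.0319 dy -0.0021 dz 0.0098 yaw -0.0000
```

View pics/k3.png

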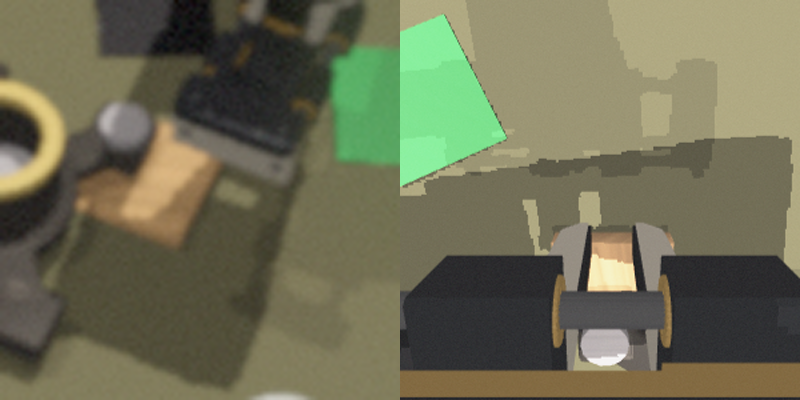

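The scene half shows the wedge under the short foot, with the boss at (124,127) in the crop. The casting hasn't noticeably moved (the boss shift is only shadow on the mask). I press the boss now.

Request:
carry_out(
  moves=[
    {"jaw": 0,"dx": -0.032,"dy": -0.002,"dz": 0.01,"yaw": 0},
    {"jaw": 0,"dx": -0.032,"dy": -0.002,"dz": 0.01,"yaw": 0},
    {"jaw": 0,"dx": -0.032,"dy": -0.002,"dz": 0.01,"yaw": 0},
    {"jaw": 0,"dx": 0,"dy": 0,"dz": 0.004,"yaw": 0},
    {"jaw": 0,"dx": 0,"dy": 0,"dz": 0.004,"yaw": 0},
    {"jaw": 0,"dx": 0,"dy": 0,"dz": 0.002,"yaw": 0},
    {"jaw": 0,"dx": 0,"dy": 0,"dz": 0.001,"yaw": 0},
    {"jaw": 0,"dx": 0,"dy": 0,"dz": 0,"yaw": 0},
  ],
)

```text
t: 11.48
tool_pos: [0.5636, -0.0113, 0.0488]
orientation: [2.276, 2.165, 0.0]
force: [-0.9, -0.1, 0.2]
opening: 0.0001
gripper_force: 0.0
```

Request:
carry_out(
  moves=[
    {"jaw": 0,"dx": 0,"dy": 0,"dz": 0.001,"yaw": 0},
    {"jaw": 0,"dx": 0,"dy": 0,"dz": 0,"yaw": 0},
  ],
)

```text
t: 11.72
tool_pos: [0.5638, -0.0115, 0.0482]
orientation: [2.277, 2.164, 0.001]
force: [-1.3, 1.8, 4.2]
opening: 0.0005
gripper_force: 2.2
```

Contact at 0.048, so the casting is level. I press firmly.

Request:
carry_out(
  moves=[
    {"jaw": 0,"dx": 0,"dy": 0,"dz": 0.001,"yaw": 0},
    {"jaw": 0,"dx": 0,"dy": 0,"dz": 0.001,"yaw": 0},
    {"jaw": 0,"dx": 0,"dy": 0,"dz": 0,"yaw": 0},
    {"jaw": 0,"dx": 0,"dy": 0,"dz": 0,"yaw": 0},
  ],
)

```text
t: 12.22
tool_pos: [0.5638, -0.0115, 0.0481]
orientation: [2.277, 2.164, 0.001]
force: [-10.4, 2.4, 21.2]
opening: 0.001
gripper_force: 10.6
```

Request:
carry_out(
  moves=[
    {"jaw": 0,"dx": 0,"dy": 0,"dz": 0,"yaw": 0},
    {"jaw": 0,"dx": 0,"dy": 0,"dz": 0,"yaw": 0},
    {"jaw": 0,"dx": 0,"dy": 0,"dz": 0,"yaw": 0},
    {"jaw": 0,"dx": 0,"dy": 0,"dz": 0,"yaw": 0},
    {"jaw": 0,"dx": 0,"dy": 0,"dz": 0,"yaw": 0},
    {"jaw": 0,"dx": 0,"dy": 0,"dz": 0,"yaw": 0},
    {"jaw": 0,"dx": 0,"dy": 0,"dz": 0,"yaw": 0},
    {"jaw": 0,"dx": 0,"dy": 0,"dz": 0,"yaw": 0},
  ],
)

```text
t: 13.22
tool_pos: [0.5638, -0.0115, 0.0481]
orientation: [2.277, 2.164, 0.001]
force: [-10.5, 2.0, 21.3]
opening: 0.0003
gripper_force: 10.5
```

```bash
python3 -c "
from plant import *
print(close_job())"
```

```text
the job is handed in; nothing more can be done
None
```

The wedge is snug under the short foot and the job is handed in with the boss held down at about 21 N; the fingertip stayed at 48.1 mm for the last second, so the casting stands level and no longer rocks.

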